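Index the turn coordinator to face front on its pull-knob locked work stand

ROBOT

A 6-joint arm with a two-finger parallel gripper is mounted at the origin on the work surface. World frame = base frame: x ahead of the robot, y to its left, z up, the work surface at z = 0. Lengths are in mm, angles in degrees, forces in N, time in s.
With the tool pointing down it reaches from about 350 to 850 mm from the base axis. Payload 8.1 kg.
Tool frame: the origin (TCP) lies between the finger pads; the fingertips stand 22 mm ahead of it and the grasp point (between the pads) lies 3 mm ahead of it; z points along the fingers, y is the line along which they close (so a half turn about z gives the same grasp; the last joint's range is limited). The gripper opens to 85 mm and grips with 20 to 120 N. Pads are 22 mm wide; open, the fingers measure 114 mm over their backs; the gripper's body (76 mm by 85 mm) begins 54 mm behind the grasp point. The pads swing forward as they close: fully open they stand 13 mm farther back than shut.
Start: joints at [61.799, 7.471, 85.268, -0, 87.261, -4.893], TCP at [237.383, 551.049, 253.292] pointing down, gripper open.
Joint ranges: [-169.43, 169.43], [-51.17, 129.36], [1.28, 143.12], [-76.62, 256.62], [0, 156.53], [-152.29, 152.29]. Speed limits (degrees/s): [136.94, 136.94, 159.86, 180, 180, 180].

INTERFACE

Orientations are given as [roll, pitch, yaw] about the fixed x, y, z axes, in that order (R = Rz(yaw) Ry(pitch) Rx(roll)).
In Python, from bench import r, vision gives the robot as it stands.
- The arm moves only by the tool step_arm, never from a script. Its argument "targets" is a list that holds one entry, the list of rows, each a list of 6 numbers: the shift along the world's x, y, z in mm, then the turn, a rotation vector about the world's x, y, z in rad. In form: [[[x, y, z, rx, ry, rz], ...]]. A call has 1 to 12 rows; each row is the pose to reach, as a shift and turn from the pose commanded when the call began; what a row does not reach only later rows make up. A row lasts 1/12 s, in which the tool goes at most 41.7 mm and 7.16 degrees, less where a joint would pass 70% of its speed; a pose out of reach is approached as far as the arm can. A call with a gripper value outside its range is refused whole. "fingers" is the gripper's target within -1 to 1 (shut at 1, half-way at 0, fully open at -1), set as the call begins (left out, the last holds). The fingers move at their own pace and stop on an object; "newtons" is the grip in N (left out, the last holds). Time passes only in rows, so rows that repeat a pose let the fingers close. It gives the time, the measured TCP pose, the force, the opening and the grip force at its end, in the units of the state.
- r.sense(): the state, without advancing time (a new reading comes with each control period).
- vision.snapshot(name): name is "scene" or "side" or "wrist"; returns a dict with "img" (384x512x3 uint8, blue, green, red), "mtx" (3x3 intrinsics, pixels), "D" ([k1, k2, p1, p2, k3] as OpenCV has them; the pictures are not rectified), "eye" and "attitude" of the camera in the world. Camera axes: x right, y up, looking along -z (the intrinsics and any distortion apply to the point x, -y, -z); pixel columns grow to the right and rows downward; lengths in mm; the calibration is good to about 2 mm. A picture is of the moment at which its call begins. There is no depth.
- r.hand_in(): hands the job in; it is judged then, once.
The state is a dict: "time": time; "joint_pos": joint angles; "qd": joint speeds; "joint_efforts": joint torques, N m; "tool_pos": TCP position; "tcp_rot": TCP orientation; "ft_force": force on the tool from outside, world axes, zero at the start; "wrist_torque": the same for the moment, N m; "finger_gap": finger opening in mm; "grip_force": force on a finger pad.
Only numpy, scipy, OpenCV 4.12 (cv2) and the standard library are available. Lean on these libraries where they do the work, as an engineer would, in place of code of your own. Each camera call takes 0.05 s, during which the arm holds its last target. There are 200 camera calls.

TASK

The turn coordinator clamped on the rotary work stand has its dial turned to the left. Pull the stand's lock knob out to its detent, swing the table a quarter turn by its upright hand post until the dial faces the front of the stand, your side, and push the lock knob fully home so that its pin sits in the next notch. Handle only the knob and the post: keep off the instrument itself and leave the other things where they lie.

Things in the scene. Friction and masses are not known exactly. Their poses are not given: they have to be found in the camera images.
- stand: Grey cast rotary work stand, bolted to the bench. Origin: on the bench (z 0), on the table's vertical turning axis; z up; -x is its front (towards the robot, within 0.45 rad), +y its left, -y the side of the lock. Round base 200 mm across, 14 mm high; a 70 mm wide foot runs out to y -128 mm.
- lock_bushing (a point): Mouth of the steel bushing on the lock's pedestal, 50 mm above the bench, at y -133 mm of the stand, on the axis of the lock knob's shaft. Fixed; its axes are those of the stand. The grey pedestal behind it is 48 mm wide, spans y -86 to -126 mm, top 68 mm above the bench.
- index_plate (a point): Centre of the top of the steel index plate, on the turning axis, 58 mm above the bench; its axes turn with the plate and equal the stand's at angle 0. Plate 156 mm across, 16 mm thick, with four 15 mm wide radial notches in its rim a quarter turn apart; the 12 mm round-nosed pin of the lock knob sits in the one on the stand's -y side.
- index_table (a joint): Angle (rad) of the index plate with turn coordinator, arm and hand post, anticlockwise positive seen from above. Start 0: dial to the stand's +y. At 1.571 the dial faces its -x and the next notch is at the pin. Stops at -0.35, 1.95. About 0.2 N m of drag; stays where left; locked, it has 0.02 rad of play each way. The pin's nose draws in a notch up to about 0.06 rad off.
- swing_post (a point): Steel hand post on the table's radial arm: upright round bar 20 mm thick, 66 to 136 mm above the bench. This point is on its axis, 118 mm above the bench, 120 mm from the turning axis; seen from above at 125 degrees anticlockwise from the stand's +x at angle 0, turning with the table. It is 35 degrees anticlockwise of the way the dial faces.
- lock_knob (a joint): How far the lock knob is pulled out (m), along the stand's -y. 0: home, pin 12 mm deep in the notch. 0.022: out at its detent, pin clear by 10 mm, its end stop. A spring detent holds it at both places: moving it takes about 4 to 7 N up to half way, then it snaps on by itself. With no notch at the pin, pushing in stops at about 0.012, on the rim.
- knob_grip (a point): Black waisted pull knob on a level shaft along the stand's y. This point is on its axis at mid waist, 50 mm above the bench and, when home, 151 mm from the turning axis; it moves with the knob. Waist 26 mm thick, 24 mm long; outer flange 40 mm thick, its end face 24 mm further out than this point. Nothing stands beside or above it.
- turn_coordinator: Weathered black turn coordinator in the clamp on the index plate: square bezel 83 x 83 mm, round case 79 mm across, 125 mm long, top at 153 mm above the bench (clamp strap to 158 mm). Its -x is the way the dial faces. Origin on the turning axis, 70 mm above the bench. Not to be touched.
- seal_nut: Brass hexagonal seal nut 66 mm across, 26 mm high, lying on the bench; origin at the centre of its underside. Leave alone.
- standoff: Aluminium hexagonal standoff, 106 mm long, 22 mm across flats, lying along its x; origin on the underside. Leave alone.
- screwdriver: Screwdriver 200 mm long with a black handle, lying along its x; origin on the underside. Leave alone.
- bezel_ring: Black bezel ring, 83 mm across, 10 mm high, lying flat; origin at the centre of its underside. Leave alone.
- altimeter: Black altimeter, 97 mm high, 83 mm square bezel, standing dial up; origin at the centre of its underside. Leave alone.
- grease_tin: Steel tin, 68 mm across, 70 mm high; origin at the centre of its underside. Leave alone.

How it is judged (in metres and radians):
On the way, in this order (a step that is already met when the one before it is completed fails the run):
1. the lock knob is pulled out to its detent with the table still at its first notch (value of joint lock_knob above 0.019 m and value of joint index_table between -0.15 and 0.15 rad), for 0.2 s.
2. with the lock out, the table is turned until the dial faces the front of the stand (value of joint lock_knob above 0.01 m and value of joint index_table between 1.42 and 1.72 rad), for 0.1 s.
At the end, for the whole second after the job is handed in: The lock knob is home (within 3 mm), its pin in the second notch, and the table with the turn coordinator rests a quarter turn from its start (1.571 rad within 0.05), the dial to the front of the stand (value of joint lock_knob below 0.003 m and value of joint index_table between 1.52 and 1.62 rad and velocity of joint index_table between -0.05 and 0.05 rad/s); the robot touches nothing.
It fails at once if the turn coordinator is touched by the robot (over 1 N) (contact force between any of the fingers, the arm and turn_coordinator above 1 N).
It fails at once if one of the other things is moved by more than 20 mm (distance of any of seal_nut, standoff, screwdriver, bezel_ring, altimeter, grease_tin from where it was at the start of the episode above 0.02 m).
It also fails if it takes over 66 s, if anything falls off the work surface, if the arm or the gripper's body presses on something with over 40 N, if the wrist force passes 120 N, or if a joint passes its speed limit or range.

## Working session

There is one attempt and no reset: what is moved stays moved. The work goes in short steps, Python scripts to look and compute and a tool call to move; the robot and the scene stay as the last step left them, time stands still between calls to the robot, and variables do not carry over. Pictures are saved under pics/ and viewed, at most 10 in all, crops included, and the job is handed in when it is done.

Besides the shell and the picture viewer there is one more tool, called after "Emit:" as name([rows], argument=value, ...), one row to a line, values as JSON. step_arm: Moves the arm, as the interface text tells. Its arguments: {"type":"object","properties":{"targets":{"type":"array"},"fingers":{"type":"number"},"newtons":{"type":"number"}},"required":["targets"]}

```bash
mkdir -p pics; ls; python3 - <<'E'
from bench import r, vision
import cv2
s=r.sense(); print({k:s[k] for k in('time','tool_pos','tcp_rot','finger_gap')})
for n in('scene','side'):
    d=vision.snapshot(n); cv2.imwrite(f'pics/{n}0.png',d['img']); print(n,d['mtx'],d['D'],d['eye'],d['attitude'])
E
```

```text
pics
{'time': 0.0, 'tool_pos': array([237.15821977, 550.58560187, 252.2328685 ]), 'tcp_rot': array([-1.79894073e+02, -8.57284389e-03,  1.56690361e+02]), 'finger_gap': 85.89299129664953}
scene [[409.56546965   0.         256.30933539]
 [  0.         409.56546965 190.98863829]
 [  0.           0.           1.        ]] [-0.15218019  0.          0.          0.          0.        ] [1223.09943048  -54.36887817 1241.44550704] [30.43544978  0.40865907 84.47525226]
side [[476.18193119   0.         253.31851693]
 [  0.         476.18193119 194.63280857]
 [  0.           0.           1.        ]] [0.01103737 0.         0.         0.         0.        ] [  99.01007418 -704.72711845 1123.01795004] [ 38.95188293  -0.43091247 -32.24911273]
```

View pics/scene0.png

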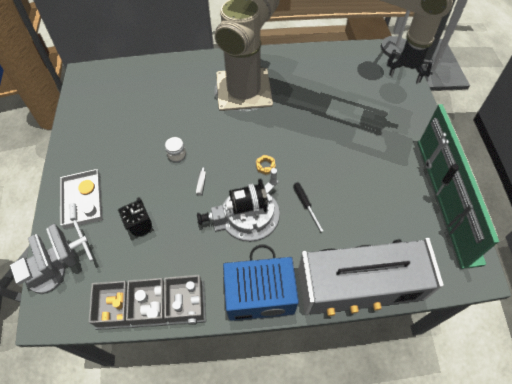

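View pics/side0.png

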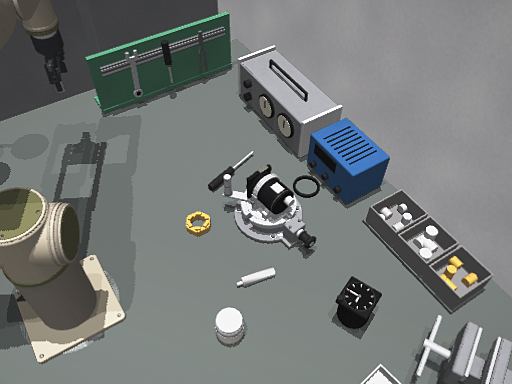

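The scene view shows the stand at about (250,208), with the knob at its left end near (203,218) and the post near (273,175). In the side view the stand is at (268,205), the knob at (307,239) and the post at (228,183). I'll enlarge both views.

```bash
python3 - <<'E'
import cv2,numpy as np
a=cv2.imread('pics/scene0.png')[150:250,185:295]; b=cv2.imread('pics/side0.png')[150:260,195:325]
f=lambda i:cv2.resize(i,(400,int(i.shape[0]*400/i.shape[1])),interpolation=cv2.INTER_CUBIC)
a,b=f(a),f(b);h=max(a.shape[0],b.shape[0])
o=np.zeros((h,800,3),np.uint8);o[:a.shape[0],:400]=a;o[:b.shape[0],400:]=b
cv2.imwrite('pics/crop.png',o)
E
```

```text
(no output)
```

View pics/crop.png

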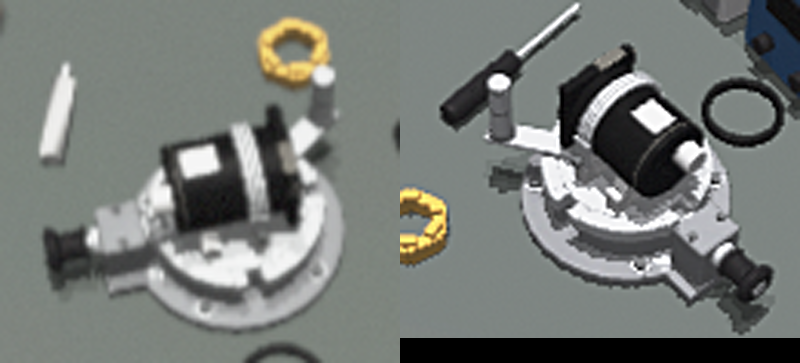

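```bash
cat > h.py <<'E'
import numpy as np,cv2
from scipy.spatial.transform import Rotation as R
from bench import r,vision
def ray(d,px):
    u=cv2.undistortPoints(np.array([[px]],float),np.array(d['mtx']),np.array(d['D']))[0,0]
    M=R.from_euler('xyz',d['attitude'],degrees=True).as_matrix()
    return np.array(d['eye']),M@np.array([u[0],-u[1],-1])
def plane(d,px,z):
    e,v=ray(d,px);return e+v*(z-e[2])/v[2]
def proj(d,P):
    M=R.from_euler('xyz',d['attitude'],degrees=True).as_matrix()
    c=(np.atleast_2d(P)-np.array(d['eye']))@M; c=c*[1,-1,-1]
    return cv2.projectPoints(c,np.zeros(3),np.zeros(3),np.array(d['mtx']),np.array(d['D']))[0][:,0]
def tri(a,b):
    A=np.zeros((3,3));y=np.zeros(3)
    for e,v in(a,b):
        v=v/np.linalg.norm(v);Q=np.eye(3)-np.outer(v,v);A+=Q;y+=Q@e
    return np.linalg.solve(A,y)
E
python3 - <<'E'
from h import *
s=vision.snapshot('scene');t=vision.snapshot('side')
pts={'post':((273.8,170.4),(227.2,176),136),'waist':((204.2,218.2),(305.5,237.7),50),'face':((198.5,220.5),(312,242.6),50)}
w={}
for k,(a,b,z) in pts.items():
    print(k,plane(s,a,z).round(1),plane(t,b,z).round(1),tri(ray(s,a),ray(t,b)).round(1))
    w[k]=(plane(s,a,z)+plane(t,b,z))[:2]/2
d=w['waist']-w['post'];print('len',np.linalg.norm(d),'want 258.6')
yaw=np.arctan2(d[1],d[0])-np.arctan2(-249.3,68.8);yaw=(yaw+np.pi)%(2*np.pi)-np.pi
c,sn=np.cos(yaw),np.sin(yaw);M=np.array([[c,-sn],[sn,c]])
print('yaw',np.degrees(yaw),'origin',w['post']-M@[-68.8,98.3],w['waist']-M@[0,-151])
# base disc check
for n,dd,px in(('scene',s,None),('side',t,None)):
    O=w['waist']-M@[0,-151];print(n,proj(dd,[[*O,14],[*(O+M@[0,-175]),50],[*(O+M@[100,0]),14],[*(O+M@[0,100]),14]]).round(1))
E
```

```text
post [504.8  63.9 136. ] [505.2  59.9 136. ] [505.2  62.7 134.7]
waist [ 610.9 -174.4   50. ] [ 608.6 -176.5   50. ] [ 609.7 -174.9   47.4]
face [ 617.4 -193.2   50. ] [ 614.  -198.5   50. ] [ 615.8 -194.9   45.2]
len 259.3766961167977 want 258.6
yaw 8.375668553322328 origin [587.41701848 -25.35826939] [587.72271675 -26.05125825]
scene [[249.1 213. ]
 [196.6 219.5]
 [256.2 239.5]
 [277.7 206.6]]
side [[268.  211.2]
 [311.9 242.9]
 [292.9 194. ]
 [245.9 191. ]]
```

Emit:
step_arm([
  [[30,-60,5,0,0,-0.08],[62,-120,10,0,0,-0.17],[94,-182,15,0,0,-0.25],[125,-243,20,0,0,-0.34],[155,-303,20,0,0,-0.42],[185,-363,20,0,0,-0.5],[216,-423,20,0,0,-0.59],[247,-484,20,0,0,-0.67],[280,-544,20,0,0,-0.76],[310,-605,15,0,0,-0.85],[340,-665,5,0,0,-0.95],[365,-715,-10,0,0,-1.018]],
])

```text
time: 1.2
tool_pos: [465.5, 104.6, 266.2]
tcp_rot: [179.9, -0.0, 98.1]
ft_force: [1.6, 0.4, 0.1]
finger_gap: 85.3
grip_force: 0.0
```

Emit:
step_arm([
  [[4,-6,-10,0,0,0],[8,-11,-20,0,0,0],[8,-11,-33,0,0,0],[8,-11,-33,0,0,0],[8,-11,-33,0,0,0],[8,-11,-33,0,0,0]],
])

```text
time: 1.7
tool_pos: [472.3, 96.9, 232.7]
tcp_rot: [-180.0, -0.0, 98.5]
ft_force: [0.7, -0.1, 0.7]
finger_gap: 85.1
grip_force: 0.0
```

```bash
python3 - <<'E'
from h import *
s=r.sense();print(s['time'],s['tool_pos'],s['tcp_rot'],s['joint_pos'],s['ft_force'])
d=vision.snapshot('wrist');print(d['eye'],d['attitude'])
O=np.array([587.5,-25.7]);a=np.radians(8.4);M=np.array([[np.cos(a),-np.sin(a)],[np.sin(a),np.cos(a)]])
P=[[*(O+M@[0,y]),50] for y in(-133,-151,-175)]
print(proj(d,P).round(1))
cv2.imwrite('pics/w1.png',d['img'])
E
```

```text
1.7 [472.28942778  96.90186706 232.65179254] [-1.79973515e+02 -1.82948982e-02  9.85088264e+01] [ 5.48659780e+00 -1.04837982e+01  1.05063151e+02  1.69264535e-02
  8.54480604e+01 -3.02358024e+00] [ 0.71248124 -0.0744024   0.67345735]
[461.89401161 168.58780477 353.23807206] [-16.42742885   0.03502222   8.44671167]
[[321.9 367. ]
 [321.1 377. ]
 [319.9 389.9]]
```

View pics/w1.png

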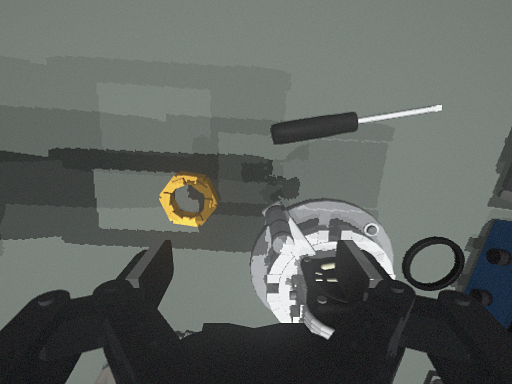

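The wrist view shows the post at about (278,215) and the nut at (188,200). It looks toward +y, so I'll go beyond the knob to look back at it.

Emit:
step_arm([
  [[12,-30,0,0,0,0],[24,-60,0,0,0,0],[36,-90,0,0,0,0],[48,-120,0,0,0,0],[60,-150,0,0,0,0],[72,-180,0,0,0,0],[86,-212,0,0,0,0],[100,-245,0,0,0,0],[114,-278,0,0,0,0],[128,-310,0,0,0,0],[140,-340,0,0,0,0],[150,-365,0,0,0,0]],
])

```text
time: 2.75
tool_pos: [624.0, -270.9, 233.4]
tcp_rot: [179.9, 0.1, 98.4]
ft_force: [0.5, -0.1, 0.9]
finger_gap: 85.6
grip_force: 0.0
```

Emit:
step_arm([
  [[0,0,-10,0,0,0],[0,0,-20,0,0,0],[0,0,-30,0,0,0],[0,0,-30,0,0,0],[0,0,-30,0,0,0]],
])

```text
time: 3.17
tool_pos: [622.2, -267.6, 201.4]
tcp_rot: [-179.9, -0.1, 98.5]
ft_force: [-1.0, 0.1, -0.0]
finger_gap: 85.4
grip_force: 0.0
```

```bash
python3 - <<'E'
from h import *
s=r.sense();print(s['time'],s['tool_pos'],s['tcp_rot'],s['joint_pos'],s['ft_force'])
d=vision.snapshot('wrist');print(d['eye'],d['attitude'])
O=np.array([587.5,-25.7]);a=np.radians(8.4);M=np.array([[np.cos(a),-np.sin(a)],[np.sin(a),np.cos(a)]])
P=[[*(O+M@[0,y]),50] for y in(-133,-151,-175)]+[[*(O+M@[x,-151]),50] for x in(-13,13)]
print(proj(d,P).round(1))
im=d['img'];cv2.imwrite('pics/w2.png',im)
E
```

```text
3.1667 [ 622.22261049 -267.57689831  201.41670673] [-1.79884673e+02 -9.62268153e-02  9.84620175e+01] [-2.76096214e+01  2.09890413e+01  7.49462582e+01  9.92466050e-03
  8.42145752e+01 -3.60727491e+01] [-0.95375164  0.09623002 -0.03640959]
[ 612.08055139 -196.03181219  322.1274727 ] [-16.3482687    0.12319452   8.40077889]
[[254.9  67.4]
 [254.9  88.6]
 [254.9 115.6]
 [240.9  88.6]
 [269.   88.6]]
```

View pics/w2.png

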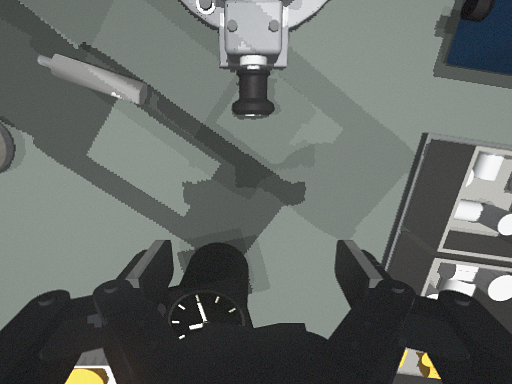

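The wrist view has the knob waist at (254,87), within 1 px of my prediction. The altimeter lies well behind, at (205,310). I'll go above the knob, then down.

Emit:
step_arm([
  [[-4,30,-20,0,0,0],[-8,60,-40,0,0,0],[-13,92,-60,0,0,0],[-13,92,-80,0,0,0],[-13,92,-80,0,0,0],[-13,92,-80,0,0,0],[-13,92,-80,0,0,0]],
])

```text
time: 3.8
tool_pos: [610.9, -178.2, 124.9]
tcp_rot: [179.9, 0.1, 98.4]
ft_force: [-0.4, -1.3, 0.0]
finger_gap: 85.4
grip_force: 0.0
```

```bash
python3 - <<'E'
from h import *
s=r.sense();print(s['tool_pos'],s['tcp_rot'],s['joint_pos'],s['ft_force'])
print('go',np.array([609.6,-175.1,53])-s['tool_pos'])
E
```

```text
[ 610.92738662 -178.2472424   124.8951951 ] [1.79864806e+02 9.50423522e-02 9.83606676e+01] [-2.08708373e+01  1.80290444e+01  8.68220838e+01 -1.75165729e-02
  7.49844824e+01 -2.92271031e+01] [-0.35145388 -1.2807138   0.02171298]
go [ -1.32738662   3.1472424  -71.8951951 ]
```

Emit:
step_arm([
  [[-1,1,-20,0,0,0],[-1,2,-40,0,0,0],[-1,2,-55,0,0,0],[-1,2,-68,0,0,0],[-1,2,-70,0,0,0],[-1,2,-70,0,0,0],[-1,2,-70,0,0,0]],
])

```text
time: 4.38
tool_pos: [609.8, -176.2, 54.2]
tcp_rot: [179.9, 0.1, 98.3]
ft_force: [0.5, 0.8, 0.7]
finger_gap: 85.4
grip_force: 0.0
```

Within about 1 mm of the waist, so I'll close the fingers.

Emit:
step_arm([
  [[0,1,-1,0,0,0],[0,1,-1,0,0,0],[0,1,-1,0,0,0],[0,1,-1,0,0,0],[0,1,-1,0,0,0],[0,1,-1,0,0,0],[0,1,-1,0,0,0],[0,1,-1,0,0,0],[0,1,-1,0,0,0],[0,1,-1,0,0,0]],
], fingers=1, newtons=40)

```text
time: 5.22
tool_pos: [607.5, -174.8, 52.3]
tcp_rot: [-179.8, -0.0, 98.4]
ft_force: [-9.3, -0.2, 10.1]
finger_gap: 24.7
grip_force: 39.0
```

Gap 24.7 mm, so it holds the waist. Pull out along the stand's -y.

Emit:
step_arm([
  [[0.5,-3,0,0,0,0],[0.9,-6,0,0,0,0],[1.3,-9,0,0,0,0],[1.8,-12,0,0,0,0],[2.2,-15,0,0,0,0],[2.6,-18,0,0,0,0],[3,-20.5,0,0,0,0],[3.4,-23,0,0,0,0],[3.4,-23,0,0,0,0],[3.4,-23,0,0,0,0],[3.4,-23,0,0,0,0],[3.4,-23,0,0,0,0]],
])

```text
time: 6.22
tool_pos: [610.7, -196.7, 52.2]
tcp_rot: [-179.8, -0.1, 98.4]
ft_force: [-11.7, 4.1, 11.9]
finger_gap: 25.0
grip_force: 39.9
```

Emit:
step_arm([
  [[0,0,0,0,0,0],[0,0,0,0,0,0],[0,0,0,0,0,0],[0,0,0,0,0,0],[0,0,0,0,0,0],[0,0,0,0,0,0],[0,0,0,0,0,0],[0,0,0,0,0,0]],
], fingers=-1)

```text
time: 6.88
tool_pos: [612.3, -197.5, 51.6]
tcp_rot: [-180.0, -0.0, 98.4]
ft_force: [0.2, 0.1, 0.4]
finger_gap: 85.6
grip_force: 0.0
```

Emit:
step_arm([
  [[0,0,20,0,0,0],[0,0,50,0,0,0],[0,0,80,0,0,0],[0,0,110,0,0,0],[0,0,140,0,0,0],[0,0,165,0,0,0],[0,-10,165,0,0,0],[2,-40,165,0,0,0],[4,-60,160,0,0,0],[4,-60,160,0,0,0],[4,-60,160,0,0,0],[4,-60,160,0,0,0]],
])

```text
time: 7.88
tool_pos: [616.0, -257.1, 211.0]
tcp_rot: [-180.0, -0.1, 98.3]
ft_force: [0.2, 1.3, 0.3]
finger_gap: 85.8
grip_force: 0.0
```

```bash
python3 - <<'E'
from h import *
s=r.sense();print(s['time'],s['tool_pos'],s['tcp_rot'],s['joint_pos'],s['ft_force'],s['finger_gap'])
d=vision.snapshot('wrist')
O=np.array([587.5,-25.7]);a=np.radians(8.4);M=np.array([[np.cos(a),-np.sin(a)],[np.sin(a),np.cos(a)]])
P=[[*(O+M@[0,y]),50] for y in(-133,-151,-175,-197)]
print(proj(d,P).round(1))
im=d['img'];g=im.max(axis=2);c=int(proj(d,P)[2][0])
print('dark rows',[i for i in range(20,220) if g[i,c]<45])
cv2.imwrite('pics/w3.png',im[:230])
E
```

```text
7.8833 [ 615.96371863 -257.0681361   210.97190714] [-1.79954930e+02 -6.25676511e-02  9.83440181e+01] [-2.70651361e+01  1.90889870e+01  7.62822269e+01  2.49877001e-02
  8.47017724e+01 -3.54115019e+01] [0.16953098 1.3267587  0.28969653] 85.7932685581568
[[259.4  81.8]
 [259.3 101.8]
 [259.2 127.2]
 [259.1 149.4]]
dark rows []
```

View pics/w3.png

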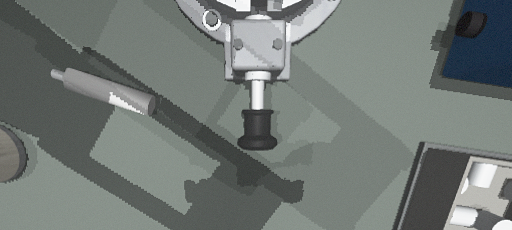

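The knob is out: its end is at row 150, against 149.4 expected for 22 mm out. Now over to the post.

Emit:
step_arm([
  [[-5,10,15,0,0,0.04],[-14,38,25,0,0,0.09],[-24,68,28,0,0,0.14],[-34,98,28,0,0,0.19],[-44,128,28,0,0,0.24],[-55,158,28,0,0,0.29],[-66,190,28,0,0,0.34],[-77,222,28,0,0,0.39],[-88,254,28,0,0,0.44],[-99,286,28,0,0,0.48],[-111,319,28,0,0,0.52],[-111,319,28,0,0,0.52]],
])

```text
time: 8.93
tool_pos: [503.1, 67.3, 240.0]
tcp_rot: [179.9, -0.1, 128.6]
ft_force: [-0.6, 0.3, -0.2]
finger_gap: 85.4
grip_force: 0.0
```

Emit:
step_arm([
  [[0,0,0,0,0,0],[0,0,0,0,0,0],[0,0,0,0,0,0],[0,0,0,0,0,0]],
])

```text
time: 9.27
tool_pos: [505.5, 60.6, 239.7]
tcp_rot: [-180.0, 0.0, 128.1]
ft_force: [-0.4, 0.2, -0.1]
finger_gap: 85.3
grip_force: 0.0
```

```bash
python3 - <<'E'
from h import *
s=r.sense();print(s['tool_pos'],s['tcp_rot'],s['joint_pos'])
print('go',np.array([505,62,128])-s['tool_pos'])
E
```

```text
[505.52310923  60.64169867 239.68908503] [-1.79993950e+02  1.05648473e-02  1.28070384e+02] [ 1.07715769e+00 -6.33798394e+00  1.00589317e+02 -1.21119320e-02
  8.57471425e+01 -3.69923282e+01]
go [  -0.52310923    1.35830133 -111.68908503]
```

Emit:
step_arm([
  [[0,1,-20,0,0,0],[0,1,-40,0,0,0],[0,1,-60,0,0,0],[0,1,-80,0,0,0],[0,1,-95,0,0,0],[0,1,-110,0,0,0],[0,1,-111,0,0,0],[0,1,-111,0,0,0]],
])

```text
time: 9.93
tool_pos: [504.6, 61.7, 127.7]
tcp_rot: [-179.9, -0.1, 128.1]
ft_force: [-0.7, 0.2, 0.4]
finger_gap: 85.2
grip_force: 0.0
```

Emit:
step_arm([
  [[0,0,0,0,0,0],[0,0,0,0,0,0],[0,0,0,0,0,0],[0,0,0,0,0,0],[0,0,0,0,0,0],[0,0,0,0,0,0],[0,0,0,0,0,0],[0,0,0,0,0,0],[0,0,0,0,0,0],[0,0,0,0,0,0]],
], fingers=1, newtons=30)

```text
time: 10.77
tool_pos: [505.6, 62.6, 129.3]
tcp_rot: [180.0, 0.0, 128.2]
ft_force: [-1.1, -0.1, 6.3]
finger_gap: 19.1
grip_force: 29.5
```

```bash
python3 - <<'E'
from h import *
v=np.array([-81.9,87.4])
for a,b in((0,45),(45,90)):
    f=lambda t:R.from_euler('z',t,degrees=True).as_matrix()[:2,:2]@v
    print([[*[round(float(q),1) for q in f(t)-f(a)],0,0,0,round(float(np.radians(t-a))*75/90,3)] for t in np.linspace(a,b,13)[1:]])
E
```

```text
[[-5.5, -5.5, 0, 0, 0, 0.055], [-10.7, -11.4, 0, 0, 0, 0.109], [-15.5, -17.7, 0, 0, 0, 0.164], [-19.8, -24.2, 0, 0, 0, 0.218], [-23.7, -31.0, 0, 0, 0, 0.273], [-27.2, -38.0, 0, 0, 0, 0.327], [-30.2, -45.2, 0, 0, 0, 0.382], [-32.7, -52.7, 0, 0, 0, 0.436], [-34.8, -60.2, 0, 0, 0, 0.491], [-36.3, -67.9, 0, 0, 0, 0.545], [-37.3, -75.7, 0, 0, 0, 0.6], [-37.8, -83.5, 0, 0, 0, 0.654]]
[[0.0, -7.8, 0, 0, 0, 0.055], [0.5, -15.7, 0, 0, 0, 0.109], [1.5, -23.4, 0, 0, 0, 0.164], [3.1, -31.1, 0, 0, 0, 0.218], [5.1, -38.7, 0, 0, 0, 0.273], [7.6, -46.1, 0, 0, 0, 0.327], [10.6, -53.3, 0, 0, 0, 0.382], [14.1, -60.4, 0, 0, 0, 0.436], [18.0, -67.2, 0, 0, 0, 0.491], [22.4, -73.7, 0, 0, 0, 0.545], [27.1, -79.9, 0, 0, 0, 0.6], [32.3, -85.8, 0, 0, 0, 0.654]]
```

Emit:
step_arm([
  [[-5.5,-5.5,0,0,0,0.055],[-10.7,-11.4,0,0,0,0.109],[-15.5,-17.7,0,0,0,0.164],[-19.8,-24.2,0,0,0,0.218],[-23.7,-31,0,0,0,0.273],[-27.2,-38,0,0,0,0.327],[-30.2,-45.2,0,0,0,0.382],[-32.7,-52.7,0,0,0,0.436],[-34.8,-60.2,0,0,0,0.491],[-36.3,-67.9,0,0,0,0.545],[-37.3,-75.7,0,0,0,0.6],[-37.8,-83.5,0,0,0,0.654]],
])

```text
time: 11.77
tool_pos: [467.2, -20.3, 129.2]
tcp_rot: [179.9, -0.0, 165.8]
ft_force: [7.3, 4.4, 1.3]
finger_gap: 18.8
grip_force: 31.3
```

Emit:
step_arm([
  [[0,-7.8,0,0,0,0.055],[0.5,-15.7,0,0,0,0.109],[1.5,-23.4,0,0,0,0.164],[3.1,-31.1,0,0,0,0.218],[5.1,-38.7,0,0,0,0.273],[7.6,-46.1,0,0,0,0.327],[10.6,-53.3,0,0,0,0.382],[14.1,-60.4,0,0,0,0.436],[18,-67.2,0,0,0,0.491],[22.4,-73.7,0,0,0,0.545],[27.1,-79.9,0,0,0,0.6],[32.3,-85.8,0,0,0,0.654]],
])

```text
time: 12.77
tool_pos: [499.8, -106.7, 129.1]
tcp_rot: [180.0, -0.0, -156.7]
ft_force: [-1.5, 4.8, 6.6]
finger_gap: 19.3
grip_force: 31.5
```

Emit:
step_arm([
  [[0,0,0,0,0,0],[0,0,0,0,0,0],[0,0,0,0,0,0],[0,0,0,0,0,0],[0,0,0,0,0,0]],
])

```text
time: 13.18
tool_pos: [499.8, -106.7, 129.1]
tcp_rot: [-180.0, 0.0, -157.0]
ft_force: [-1.9, 0.1, 5.4]
finger_gap: 19.0
grip_force: 31.5
```

```bash
python3 - <<'E'
from h import *
s=r.sense();print(s['tool_pos'],s['tcp_rot'],s['joint_pos'],s['ft_force'])
g=s['tool_pos'][:2]
for O in([586.8,-25.7],[587.5,-25.7],[586.5,-26.5]):
    v=g-O;u=np.array([505.4,62.2])-O
    print(np.degrees(np.arctan2(v[1],v[0])-np.arctan2(u[1],u[0]))%360,np.linalg.norm(v),np.linalg.norm(u))
S=vision.snapshot('scene');t=vision.snapshot('side')
a=S['img'][150:250,185:295];b=t['img'][150:260,195:325]
f=lambda i:cv2.resize(i,(400,int(i.shape[0]*400/i.shape[1])),interpolation=cv2.INTER_CUBIC)
a,b=f(a),f(b);o=np.zeros((max(a.shape[0],b.shape[0]),800,3),np.uint8);o[:a.shape[0],:400]=a;o[:b.shape[0],400:]=b
cv2.imwrite('pics/crop2.png',o)
E
```

```text
[ 499.7972244  -106.68765642  129.09156135] [-1.79970536e+02  1.39439612e-02 -1.56981566e+02] [-1.77905221e+01 -8.08112579e-01  1.07200333e+02 -1.37487373e-02
  7.35779700e+01 -1.30805069e+02] [-1.92619462  0.07239716  5.39735989]
90.14802405122816 118.86329733425525 119.80137728757545
89.67444964575537 119.37661973354051 120.27809443119726
90.3271702058077 118.09924444105722 120.18693772619388
```

View pics/crop2.png

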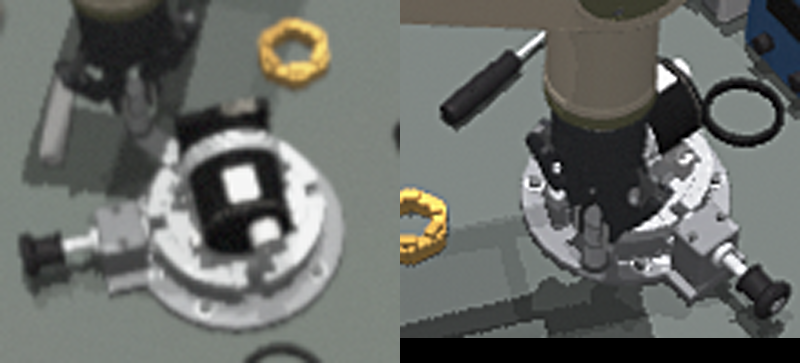

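Now at about 89.5–90°, with the knob still out in the scene view (shaft visible at (85,250)) and the bezel facing the robot. Release the post and rise.

Emit:
step_arm([
  [[0,0,0,0,0,0],[0,0,0,0,0,0],[0,0,0,0,0,0],[0,0,0,0,0,0],[0,0,0,0,0,0],[0,0,0,0,0,0],[0,0,0,0,0,0],[0,0,30,0,0,0],[0,0,60,0,0,0],[0,0,90,0,0,0],[0,0,100,0,0,0],[0,0,100,0,0,0]],
], fingers=-1)

```text
time: 14.28
tool_pos: [501.8, -107.4, 232.7]
tcp_rot: [-179.7, 0.3, -156.9]
ft_force: [0.5, 0.2, 1.2]
finger_gap: 85.3
grip_force: 0.0
```

Emit:
step_arm([
  [[9,-7,0,0,0,-0.11],[18,-14,0,0,0,-0.22],[27,-21,0,0,0,-0.33],[36,-28,0,0,0,-0.44],[45,-35,0,0,0,-0.55],[54,-43,0,0,0,-0.66],[63,-51,0,0,0,-0.77],[72,-59,0,0,0,-0.88],[81,-67,0,0,0,-0.99],[90,-74,0,0,0,-1.1],[100,-82,0,0,0,-1.21],[110,-90,0,0,0,-1.32]],
])

```text
time: 15.28
tool_pos: [609.4, -196.8, 226.3]
tcp_rot: [-179.9, -0.1, 127.2]
ft_force: [-0.2, -0.4, 0.3]
finger_gap: 85.6
grip_force: 0.0
```

Emit:
step_arm([
  [[0,0,0,0,0,-0.1],[0,0,0,0,0,-0.2],[0,0,0,0,0,-0.3],[0,0,0,0,0,-0.4],[0,0,0,0,0,-0.5],[0,0,0,0,0,-0.507],[0,0,0,0,0,-0.507],[0,0,0,0,0,-0.507]],
])

```text
time: 15.95
tool_pos: [609.4, -196.6, 227.6]
tcp_rot: [-179.9, -0.0, 98.6]
ft_force: [0.3, 0.6, 0.1]
finger_gap: 85.3
grip_force: 0.0
```

Emit:
step_arm([
  [[1,0,-30,0,0,0],[1,0,-60,0,0,0],[1,0,-90,0,0,0],[1,0,-115,0,0,0],[1,0,-135,0,0,0],[1,0,-155,0,0,0],[1,-0.5,-168,0,0,0],[1,-0.5,-175,0,0,0],[1,-0.5,-175,0,0,0],[1,-0.5,-175,0,0,0]],
])

```text
time: 16.78
tool_pos: [611.0, -197.4, 54.2]
tcp_rot: [180.0, 0.0, 98.5]
ft_force: [-0.7, 0.8, 0.2]
finger_gap: 85.5
grip_force: 0.0
```

Emit:
step_arm([
  [[0,0,0,0,0,0],[0,0,0,0,0,0],[0,0,0,0,0,0],[0,0,0,0,0,0],[0,0,0,0,0,0],[0,0,0,0,0,0],[0,0,0,0,0,0],[0,0,0,0,0,0],[0,0,0,0,0,0]],
], fingers=1, newtons=40)

```text
time: 17.53
tool_pos: [610.6, -197.5, 54.4]
tcp_rot: [-180.0, 0.0, 98.4]
ft_force: [-3.4, -0.8, 4.8]
finger_gap: 25.2
grip_force: 39.0
```

Gripped at the waist again. Push in 22 mm plus a little.

Emit:
step_arm([
  [[-0.5,3,0,0,0,0],[-0.9,6,0,0,0,0],[-1.3,9,0,0,0,0],[-1.8,12,0,0,0,0],[-2.2,15,0,0,0,0],[-2.6,18,0,0,0,0],[-3,20.5,0,0,0,0],[-3.4,23,0,0,0,0],[-3.5,24,0,0,0,0],[-3.5,24,0,0,0,0],[-3.5,24,0,0,0,0],[-3.5,24,0,0,0,0]],
])

```text
time: 18.53
tool_pos: [607.5, -175.5, 54.6]
tcp_rot: [180.0, 0.2, 98.4]
ft_force: [-2.7, -10.5, 2.8]
finger_gap: 24.6
grip_force: 40.0
```

It moved 22.2 mm and met a stop, so the knob is home. Release, retreat and check.

Emit:
step_arm([
  [[0,0,0,0,0,0],[0,0,0,0,0,0],[0,0,0,0,0,0],[0,0,0,0,0,0],[0,0,0,0,0,0],[0,0,0,0,0,0],[0,0,0,0,0,0],[0,0,0,0,0,0]],
], fingers=-1)

```text
time: 19.2
tool_pos: [607.2, -173.1, 53.7]
tcp_rot: [-180.0, -0.0, 98.4]
ft_force: [-0.6, -0.6, -0.3]
finger_gap: 85.3
grip_force: 0.0
```

Emit:
step_arm([
  [[0,0,20,0,0,0],[0,0,50,0,0,0],[0,0,80,0,0,0],[0,0,110,0,0,0],[0,0,140,0,0,0],[0,0,160,0,0,0],[4,-30,160,0,0,0],[8,-60,155,0,0,0],[12,-90,150,0,0,0],[12,-90,150,0,0,0],[12,-90,150,0,0,0],[12,-90,150,0,0,0]],
])

```text
time: 20.2
tool_pos: [619.1, -263.0, 203.3]
tcp_rot: [-180.0, -0.0, 98.4]
ft_force: [-0.2, 0.4, -1.3]
finger_gap: 85.4
grip_force: 0.0
```

```bash
python3 - <<'E'
from h import *
s=r.sense();print(s['time'],s['tool_pos'],s['ft_force'],s['finger_gap'])
d=vision.snapshot('wrist')
O=np.array([587,-25.7]);a=np.radians(8.4);M=np.array([[np.cos(a),-np.sin(a)],[np.sin(a),np.cos(a)]])
print(proj(d,[[*(O+M@[0,y]),50] for y in(-133,-151,-175,-197)]).round(1))
S=vision.snapshot('scene')
a=cv2.resize(d['img'][:230],(400,180));b=cv2.resize(S['img'][150:250,185:295],(400,364),interpolation=cv2.INTER_CUBIC)
o=np.zeros((364,800,3),np.uint8);o[:180,:400]=a;o[:,400:]=b;cv2.imwrite('pics/end.png',o)
E
```

```text
20.2 [ 619.07195609 -263.03557816  203.34629519] [-0.22820522  0.37558012 -1.34289891] 85.37510340626942
[[256.6  73.3]
 [256.6  94.2]
 [256.6 120.7]
 [256.5 143.8]]
```

View pics/end.png

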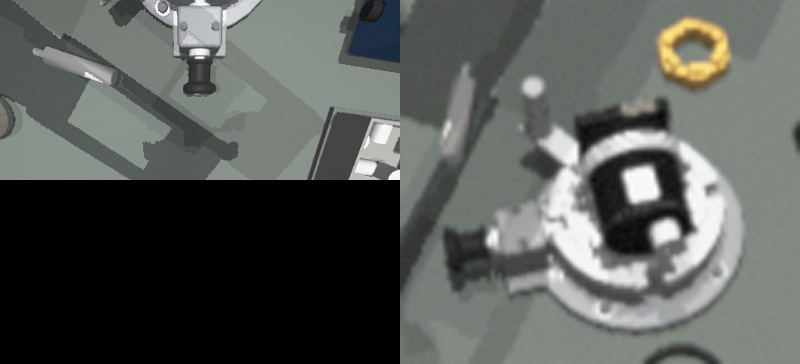

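The knob end is at row 95·1.28 ≈ 121, against 120.7 expected when home. The dial faces the robot and the gripper is clear.

```bash
python3 -c "
from bench import r
print(r.hand_in())"
```

```text
the job is handed in; nothing more can be done
None
```

I pulled the lock knob to its detent, swung the table a quarter turn by its post so the dial faces the front, and pushed the knob home. The last pictures agree, and the job was handed in at about 20 s; the hand-in gave no verdict.

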